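# Seal and lock the filled sample tube, open the next

### The arm

A 7-joint arm with a two-finger parallel gripper is mounted at the origin on a cart in front of the work surface, level with it; the furniture and walls round the work are solid. World frame = base frame: x ahead of the robot, y to its left, z up, the work surface at z = 0. Lengths are in m, angles in rad, forces in N, time in s.
With the tool pointing down it reaches from about 0.35 to 0.9 m from the base axis. Payload 8.1 kg.
Tool frame: the origin (TCP) lies midway between the tips of the shut fingers; the grasp point (between the pads) lies arm.grasp_offset behind it (arm.grasp_offset is the distance from the TCP to the grasp point, in m); z points along the fingers, y is the line along which they close (so a half turn about z gives the same grasp; the last joint's range is limited). The gripper opens to 92 mm and grips with 3 to 60 N. Pads are 19 mm wide; open, the fingers measure 130 mm over their backs; the gripper's body (75 mm by 190 mm) begins 47 mm behind the grasp point.
Start: joints at [1.037, 0.434, 0.025, 1.573, -0.012, 1.134, -0.075], TCP at [0.261, -0.568, 0.227] pointing down, gripper open.
Joint ranges: [-2.62, 2.62], [-0.44, 2.09], [-1.27, 1.32], [0.08, 2.57], [-1.32, 4.46], [0.12, 2], [-2.74, 2.74]. Speed limits (rad/s): [2.22, 2.22, 3.01, 3.01, 3.14, 3.14, 3.14].

### API

Orientations are given as a rotation vector (axis times angle).
In Python, from cell import observe, imaging, arm gives the robot as it stands.
- The arm moves only by the tool apply_moves, never from a script. Its argument "commands" is a list of rows, each a list of 5 numbers: the opening in per cent of the stroke, from 0 (shut) to 100 (fully open), then the shift along the world's x, y, z in units of 0.06 m (1.0 is 0.06 m), then the turn about the world's z in units of 0.5 rad (1.0 is 0.5 rad). A call has 1 to 12 rows; each row shifts and turns the commanded pose from where the row before left it; what a row does not reach is not made up. A row lasts 1/8 s, in which the tool goes at most 62.5 mm and 10.7 degrees, less where a joint would pass 70% of its speed; a pose out of reach is approached as far as the arm can. A call with a number of a shift or a turn outside -1 to 1 is refused whole. A call with a gripper value outside its range is refused whole. The fingers move at their own pace and stop on an object; "newtons" is the grip in N (left out, the last holds). Time passes only in rows, so rows that do not move let the fingers close. It gives the time, the measured TCP pose, the force, the opening and the grip force at its end, in the units of the state.
- observe(): the state, without advancing time (a new reading comes with each control period).
- imaging.get_image(name): name is "scene" or "top" or "wrist"; returns (picture, depth): 384x512x3 uint8, red, green, blue; 384x512 float32, m along the optical axis (not along the pixel's ray), 0 where there is no reading.
- imaging.camera_params(name): a dict with "camera_matrix" (3x3 intrinsics, pixels), "origin" and "rotation" of the camera in the world; the wrist camera has in their place "tool_from_camera" (4x4, takes a point from camera to tool coordinates, whose origin is the TCP and whose axes are the flange's). Camera axes: x right, y up, looking along -z (the intrinsics and any distortion apply to the point x, -y, -z); pixel columns grow to the right and rows downward; lengths in m; the calibration is good to about 2 mm. The wrist camera is an equidistant fisheye: a pixel r from the principal point sees the ray r / f radians off the axis. A picture is of the moment at which its call begins: read the wrist's pose just before it. camera_params takes no time and is no camera call.
- arm.sign_off(): hands the job in; it is judged then, once.
The state is a dict: "clock": time; "joints": joint angles; "dq": joint speeds; "joint_efforts": joint torques, N m; "position": TCP position; "ee_rot": TCP orientation; "force": force on the tool from outside, world axes, zero at the start; "ft_torque": the same for the moment, N m; "width": opening from 0.0 (shut) to 1.0 (fully open); "gripper_force": force on a finger pad.
Only numpy, scipy, OpenCV 4.12 (cv2) and the standard library are available. Lean on these libraries where they do the work, as an engineer would, in place of code of your own. Each camera call takes 0.05 s, during which the arm holds its last target. There are 200 camera calls.

### The job

The tube whose flip cap stands open has just been filled: press its cap down until it snaps fully shut. Then take the loose aluminium locking collar from the caddy, where it stands on edge, lay it flat on the table, take it again round its outside and slide it down over the shut cap until it rests level on the tube's ledge. Only then flick the cap of the other tube without a collar right back past upright, ready for the next sample; leave the tube that already wears a collar alone, and do not disturb the small screw-cap vials or the test cassette in front of the rack.

Things in the scene. Friction and masses are not known exactly. Their poses are not given: they have to be found in the camera images.
- rack: Aluminium tube rack, fixed, 268 mm long (y) x 74 mm, deck 62 mm high; origin at the middle of its underside, x away from the robot at yaw 0. Holds three alike white plastic tubes with grey flip caps firmly upright, in a row along its y 90 mm apart, in any order.
- tube_a_cap (a joint): Flip cap of tube_a, the filled tube; open at the start. 0 = snapped shut; grows as it swings up and back about its rear hinge; 1.57 upright; 2.1 the stop. The stiff hinge holds the cap at any angle where it is left. The last 0.1 rad takes some 5 N down on its front, then it snaps home and holds; opening takes some 5 N up at the front, or 10 N back on top of the thumb bar.
- tube_b_cap (a joint): The same for tube_b, the next empty tube: starts shut, wears no collar, is opened last.
- tube_c_cap (a joint): The same for tube_c, which is shut and wears a collar already. Leave it alone.
- tube_a_seat (a point): Middle of the upper face of tube_a's ledge (flange 54 mm across), 92 mm above the table, on the tube's axis; axes as the rack's (z up, +x to the hinge side). Above it: neck 40 mm across, 16 mm high; shut cap 44 mm across from z = 10 to 26 mm; nothing but the hinge pin (r 23 mm) is wider.
- tube_b_seat (a point): The same point and axes on tube_b, same sizes.
- tube_c_seat (a point): The same point and axes on tube_c, same sizes; its collar stands on this ledge.
- tube_a_hinge (a point): Middle of the hinge axis of tube_a's cap, 20.5 mm behind (+x) and 12 mm above the seat point; the axis is along y. From it the shut cap reaches from x = -42.5 to +1.5 mm and z = -2 to +14 mm; near its front edge a thumb bar stands up on it: x -39 to -30 mm, 20 mm wide along y, top at z = +28 mm. Bar and cap turn together about the hinge.
- tube_b_hinge (a point): The same point and axes for tube_b's cap, same sizes.
- collar_center (a point): Centre of the loose locking collar, a plain aluminium ring 62 mm outside, 49 mm inside, 28 mm long, 60 g; z is the ring's axis, either face may be up. It starts standing on edge in the middle slot of the caddy, centre 39 mm above the table, axis along the caddy's y.
- caddy: Black plastic caddy, 82 x 110 mm, fixed; origin at the middle of its underside. Three slots 30 mm wide side by side along its y; slot floors 8 mm and walls 27 mm above the table.
- clear_patch (a point): Point on the table in the middle of a clear patch, free for 70 mm all round, where the collar can be laid flat.
- vial_1: Small screw-cap vial, 23 mm across, 72 mm tall, standing on the table beyond the rack and the caddy; origin at its underside. Leave it standing.
- cassette_1: Flat white test cassette, 72 x 24 x 9 mm, lying in front of the rack; origin at its underside. Leave it lying.
- vial_2: Another such vial, standing farther back.
- vial_3: Another such vial, standing farther back.
- vial_5: Another such vial, standing farther back.

How it is judged:
On the way, in this order (a step that is already met when the one before it is completed fails the run):
1. the filled tube's cap is snapped shut (value of joint tube_a_cap below 0.05 rad), for 0.2 s.
2. the collar has been laid flat on the table and let go (height (world z) of collar_center below 0.02 m and angle between the z axis of collar_center and the z axis of tube_a_seat, either way round below 0.1 rad and contact force between the fingers and collar below 0.1 N), for 0.1 s.
3. the collar sits on the filled tube's ledge round the shut cap (value of joint tube_a_cap below 0.05 rad and horizontal distance between collar_center and tube_a_seat below 0.005 m and z of collar_center in the frame of tube_a_seat below 0.018 m and angle between the z axis of collar_center and the z axis of tube_a_seat, either way round below 0.08 rad), for 0.2 s.
4. the next tube's cap is flicked back past upright (value of joint tube_b_cap above 1.6 rad), for 0.2 s.
At the end, for the whole second after the job is handed in: The filled tube's cap is shut (under 0.05 rad); the collar rests on its ledge round the cap, centred within 5 mm, its centre no more than 18 mm above the ledge (14 mm when fully down), level within 0.08 rad and at rest; the next tube's cap stands open past 1.6 rad; the third tube's cap is shut (all of step 3 and linear speed of collar below 0.02 m/s and value of joint tube_b_cap above 1.6 rad and value of joint tube_c_cap below 0.05 rad); the robot touches nothing.
It fails at once if the cap of the tube that already wears a collar is moved (value of joint tube_c_cap above 0.1 rad).
It fails at once if a standing vial is pushed more than 20 mm or tipped (distance of any of vial_1, vial_2, vial_3, vial_5 from where it was at the start of the episode above 0.02 m or angle between any of vial_1, vial_2, vial_3, vial_5's own z axis and vertical above 0.5 rad).
It fails at once if the test cassette is pushed more than 20 mm (distance of cassette_1 from where it was at the start of the episode above 0.02 m).
It also fails if it takes over 69 s, if anything falls off the work surface, if the arm or the gripper's body presses on something with over 40 N, if the wrist force passes 120 N, or if a joint passes its speed limit or range.

## Working session

There is one attempt and no reset: what is moved stays moved. The work goes in short steps, Python scripts to look and compute and a tool call to move; the robot and the scene stay as the last step left them, time stands still between calls to the robot, and variables do not carry over. Pictures are saved under pics/ and viewed, at most 10 in all, crops included, and the job is handed in when it is done.

Besides the shell and the picture viewer there is one more tool, called as a command line: name --pt "numbers of a row" for each row, then --argument value for the rest. apply_moves: Moves the arm, as the interface text tells. Its arguments: {"type":"object","properties":{"commands":{"type":"array"},"newtons":{"type":"number"}},"required":["commands"]}

```bash
mkdir -p pics; ls
cat > h.py <<'E'
import numpy as np, cv2
from cell import observe, imaging, arm
from scipy.spatial.transform import Rotation as R
def cloud(name):
    s=observe(); im,d=imaging.get_image(name); p=imaging.camera_params(name)
    K=np.array(p["camera_matrix"]); v,u=np.mgrid[:d.shape[0],:d.shape[1]]
    a=(u-K[0,2])/K[0,0]; b=(v-K[1,2])/K[1,1]
    if name=="wrist":
        r=np.hypot(a,b); t=np.tan(r)/np.maximum(r,1e-9); a,b=a*t,b*t
    c=np.stack([a*d,-b*d,-d],-1)
    if name=="wrist":
        T=np.array(p["tool_from_camera"]); q=c@T[:3,:3].T+T[:3,3]
        w=q@R.from_rotvec(s["ee_rot"]).as_matrix().T+np.array(s["position"])
    else: 
        Rm=np.array(p["rotation"]); Rm=Rm if Rm.shape==(3,3) else R.from_rotvec(Rm).as_matrix()
        w=c@Rm.T+np.array(p["origin"])
    w[d==0]=np.nan
    return im,d,w
E
python3 - <<'E'
from h import *
print(observe()); print(arm.grasp_offset)
for n in("top","scene","wrist"):
    im,d,w=cloud(n); np.savez(f"{n}.npz",im=im,d=d,w=w); print(n,imaging.camera_params(n)); print(np.mean(d==0))
    cv2.imwrite(f"pics/{n}0.png",im[:,:,::-1])
a=[cv2.imread(f"pics/{n}0.png") for n in("top","scene")]
cv2.imwrite("pics/both.png",cv2.resize(np.vstack(a),(800,1200))[:600]);cv2.imwrite("pics/sc.png",cv2.resize(a[1],(800,600)))
E
```

```text
pics
{'clock': 0.0, 'joints': array([ 1.0373945 ,  0.43522911,  0.02499655,  1.57410332, -0.01160813,
        1.13400986, -0.07510927]), 'dq': array([-9.34496786e-04,  6.93083335e-04,  8.70734492e-04, -9.86878409e-05,
       -1.70150114e-03, -7.35002474e-04, -1.71448828e-03]), 'joint_efforts': array([ 1.63637287e-03, -6.67855811e+01,  9.86422822e-01, -3.14455068e+01,
       -6.02189591e-02,  4.30214975e-02,  1.81985183e-04]), 'position': array([ 0.26071954, -0.56745061,  0.22593904]), 'ee_rot': array([-3.06753400e+00, -6.70994869e-01,  7.63007523e-04]), 'force': array([ 0.35990294, -0.30026429,  0.18345746]), 'ft_torque': array([ 0.01198887,  0.04949846, -0.02939748]), 'gripper_force': 0.0, 'width': 1.0051181905682731}
0.0188
top {'camera_matrix': array([[392.01253   ,   0.        , 256.54792674],
       [  0.        , 392.01253   , 192.18040791],
       [  0.        ,   0.        ,   1.        ]]), 'origin': array([0.4570127 , 0.11509734, 0.99959346]), 'rotation': array([ 0.10944617, -0.11552103, -1.5463393 ])}
0.004079182942708333
scene {'camera_matrix': array([[406.91553599,   0.        , 252.65578845],
       [  0.        , 406.91553599, 193.25517308],
       [  0.        ,   0.        ,   1.        ]]), 'origin': array([0.25092721, 0.79221   , 0.59972316]), 'rotation': array([ 0.27761498, -1.27521813, -2.38258921])}
0.0037943522135416665
wrist {'camera_matrix': array([[297.31863964,   0.        , 253.65831156],
       [  0.        , 297.31863964, 192.68575263],
       [  0.        ,   0.        ,   1.        ]]), 'tool_from_camera': array([[-1.30698771e-03,  9.57621574e-01,  2.88026408e-01,
         7.86691728e-02],
       [ 9.99999114e-01,  1.17942363e-03,  6.16419309e-04,
         5.38249321e-04],
       [ 2.50591278e-04,  2.88026959e-01, -9.57622268e-01,
        -1.58110514e-01],
       [ 0.00000000e+00,  0.00000000e+00,  0.00000000e+00,
         1.00000000e+00]])}
0.005167643229166667
```

View pics/both.png

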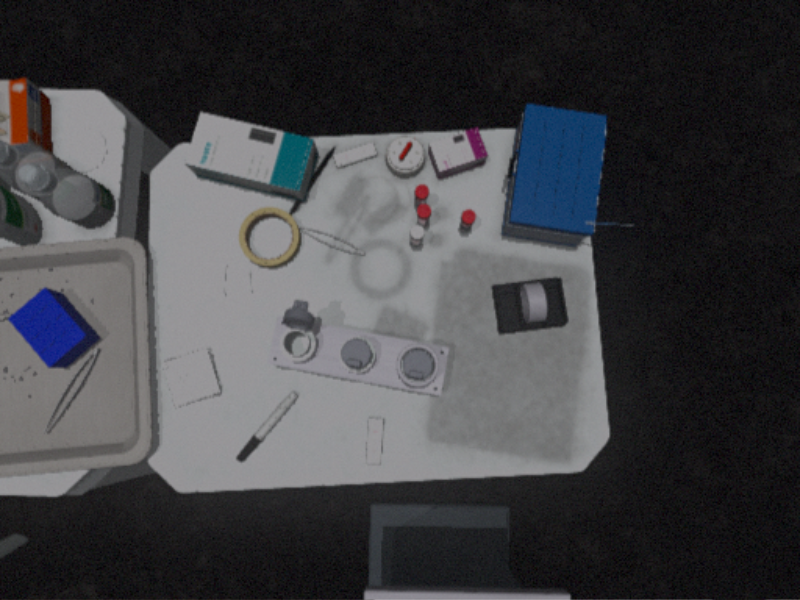

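View pics/sc.png

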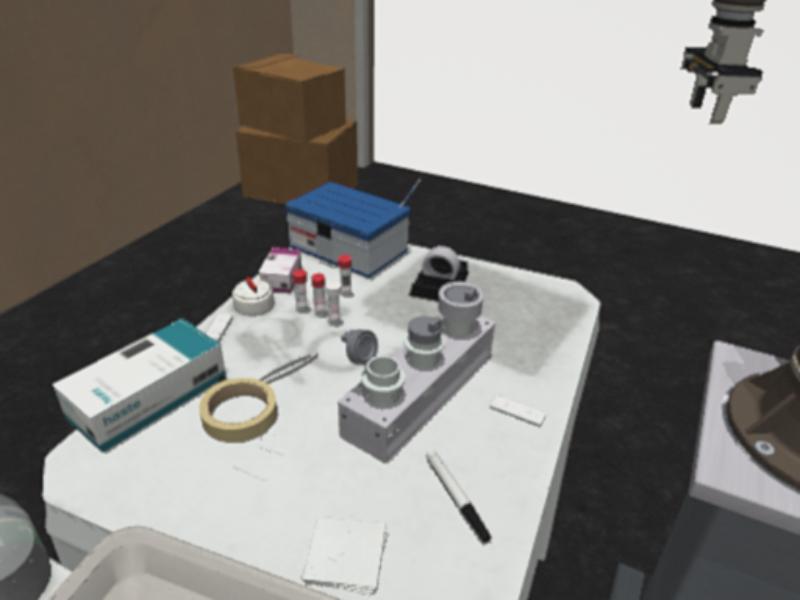

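The top view shows tube a (open cap, px 300,343), tube b in the middle (357,353) and tube c wearing its collar (417,365). The collar stands in the caddy at (535,302), the vials are near (420–468,190–235) and the cassette is at (374,440). There is a clear mat around (505,400).

Run:
```python
from h import *
z=np.load("top.npz"); w=z["w"]; im=z["im"]; W=w.reshape(-1,3); ok=np.isfinite(W).all(1); W=W[ok]
H=W[:,2]
print("table z", np.median(w[240:260,300:340,2]))
def win(x0,x1,y0,y1,z0,z1): return W[(W[:,0]>x0)&(W[:,0]<x1)&(W[:,1]>y0)&(W[:,1]<y1)&(H>z0)&(H<z1)]
def px(u,v): return w[int(v/1.5625),int(u/1.5625)]
for n,u,v in[("a",300,343),("acap",297,315),("b",357,353),("c",417,365),("collar",535,302),("cass",374,440),("v",422,190),("v",424,212),("v",468,217),("v",417,232),("clear",505,400),("rackL",278,350),("rackR",443,380)]: print(n,px(u,v).round(3))
for nm,z0,z1 in(("deck",.05,.075),("ledge",.085,.1),("neck",.1,.112),("captop",.113,.125),("bar",.127,.14),("high",.125,.2)):
    c=win(.3,.55,-.12,.3,z0,z1)
    if len(c)>5: print(nm,len(c),c.min(0).round(3),c.max(0).round(3)); r=cv2.minAreaRect(c[:,:2].astype(np.float32)); print(r)
c=win(.42,.6,-.3,-.12,.05,.09); print("collar",c.min(0),c.max(0),cv2.minAreaRect(c[:,:2].astype(np.float32)))
c=win(.42,.6,-.32,-.1,.015,.035); print("caddy",cv2.minAreaRect(c[:,:2].astype(np.float32)))
# map of heights
g=np.nan_to_num(w[...,2]); v=(np.clip(g,0,.16)/.16*255).astype(np.uint8)
crop=np.hstack([cv2.cvtColor(cv2.resize(x[170:270,160:390],None,fx=3.4,fy=3,interpolation=cv2.INTER_CUBIC),c) for x,c in((im,cv2.COLOR_RGB2BGR),)])
crop2=cv2.applyColorMap(cv2.resize(v[170:270,160:390],None,fx=3.4,fy=3,interpolation=0),cv2.COLORMAP_JET)
cv2.imwrite("pics/crop.png",np.vstack([crop,crop2]));
```

```text
table z nan
a [0.526 0.268 0.048]
acap [0.558 0.259 0.143]
b [0.509 0.175 0.121]
c [0.493 0.09  0.119]
collar [ 0.594 -0.092  0.07 ]
cass [0.378 0.151 0.011]
v [0.768 0.084 0.073]
v [0.733 0.081 0.072]
v [0.727 0.012 0.073]
v [0.7   0.092 0.071]
clear [ 0.443 -0.058  0.001]
rackL [0.512 0.301 0.062]
rackR [0.472 0.047 0.061]
deck 1864 [0.449 0.041 0.05 ] [0.55  0.3   0.075]
((0.5056572556495667, 0.17367063462734222), (0.26118576526641846, 0.07395811378955841), 80.84485626220703)
ledge 339 [0.469 0.064 0.086] [0.543 0.291 0.1  ]
((0.506283164024353, 0.17798784375190735), (0.2308206558227539, 0.052186671644449234), 82.52210998535156)
neck 117 [0.464 0.065 0.1  ] [0.546 0.286 0.112]
((0.5054735541343689, 0.17508843541145325), (0.22267715632915497, 0.05417277291417122), 79.29067993164062)
captop 799 [0.462 0.059 0.113] [0.55  0.282 0.125]
((0.504808783531189, 0.17195874452590942), (0.23034588992595673, 0.060881152749061584), 81.23056030273438)
bar 90 [0.473 0.081 0.128] [0.549 0.254 0.136]
((0.5015041828155518, 0.17204953730106354), (0.18796111643314362, 0.03294866159558296), 66.77530670166016)
high 98 [0.473 0.081 0.126] [0.55  0.261 0.141]
((0.503135085105896, 0.17512117326259613), (0.19474256038665771, 0.03360231965780258), 66.39588928222656)Traceback (most recent call last):
  File "<stdin>", line 11, in <module>
    return umr_minimum(a, axis, None, out, keepdims, initial, where)
ValueError: zero-size array to reduction operation minimum which has no identity
```

Run:
```python
from h import *
for n in("top","scene"):
    z=np.load(n+".npz"); w=z["w"]; im=z["im"]; W=w.reshape(-1,3); W=W[np.isfinite(W).all(1)]; H=W[:,2]
    def win(x0,x1,y0,y1,z0,z1): return W[(W[:,0]>x0)&(W[:,0]<x1)&(W[:,1]>y0)&(W[:,1]<y1)&(H>z0)&(H<z1)]
    print(n)
    for nm,b in dict(deck=(.42,.58,.02,.32,.056,.066),collar=(.53,.67,-.16,-.02,.045,.09),caddy=(.52,.68,-.18,.0,.02,.033),cass=(.33,.43,.1,.2,.006,.015),bcap=(.46,.56,.14,.21,.115,.123),cringtop=(.44,.54,.05,.13,.116,.123),aneck=(.49,.56,.235,.295,.103,.114),aledge=(.49,.56,.235,.295,.088,.097),acap=(.5,.62,.2,.31,.117,.25),bbar=(.46,.56,.14,.21,.127,.15)).items():
        c=win(*b)
        if len(c)>5: r=cv2.minAreaRect(c[:,:2].astype(np.float32)); print(nm,len(c),c.min(0).round(3),c.max(0).round(3),"ctr",np.round(r[0],4),np.round(r[1],4),round(r[2],1),"mec",np.round(np.hstack(cv2.minEnclosingCircle(c[:,:2].astype(np.float32))),4))
    if n=="top":
        v=(np.clip(np.nan_to_num(w[...,2]),0,.16)/.16*255).astype(np.uint8)
        a=cv2.resize(im[170:270,160:390,::-1],None,fx=3.4,fy=3,interpolation=cv2.INTER_CUBIC)
        b=cv2.applyColorMap(cv2.resize(v[170:270,160:390],None,fx=3.4,fy=3,interpolation=0),cv2.COLORMAP_JET)
        cv2.imwrite("pics/crop.png",np.vstack([a,b]))
```

```text
top
deck 1920 [0.449 0.041 0.056] [0.562 0.314 0.066] ctr [0.5062 0.177 ] [0.268 0.074] 80.8 mec [0.5078 0.1766 0.1381]
collar 290 [ 0.567 -0.113  0.045] [ 0.627 -0.078  0.074] ctr [ 0.597  -0.0952] [0.0595 0.0281] 7.7 mec [ 0.5975 -0.0945  0.0319]
caddy 299 [ 0.554 -0.154  0.02 ] [ 0.64  -0.036  0.033] ctr [ 0.5973 -0.0954] [0.0748 0.1111] 7.8 mec [ 0.5973 -0.0945  0.0644]
cass 270 [0.339 0.137 0.006] [0.423 0.197 0.014] ctr [0.381  0.1678] [0.0586 0.0811] 86.9 mec [0.3824 0.1667 0.0483]
bcap 255 [0.486 0.155 0.115] [0.527 0.198 0.122] ctr [0.5066 0.1767] [0.0404 0.043 ] 1.1 mec [0.5066 0.1767 0.022 ]
cringtop 465 [0.462 0.059 0.116] [0.522 0.117 0.123] ctr [0.4918 0.0876] [0.0601 0.0583] 1.3 mec [0.4918 0.0875 0.0311]
aneck 97 [0.503 0.245 0.103] [0.546 0.286 0.114] ctr [0.5244 0.2651] [0.0433 0.041 ] 0.8 mec [0.5259 0.2616 0.0261]
aledge 159 [0.495 0.239 0.088] [0.543 0.291 0.097] ctr [0.5177 0.2659] [0.0535 0.0468] 82.8 mec [0.5204 0.2657 0.0272]
acap 237 [0.541 0.239 0.117] [0.58  0.282 0.146] ctr [0.5609 0.2577] [0.0426 0.0365] 78.7 mec [0.5566 0.2593 0.0239]
bbar 38 [0.488 0.1
[... 602 characters left out ...]
2 [0.488 0.158 0.115] [0.529 0.2   0.123] ctr [0.5097 0.1789] [0.0382 0.0429] 50.7 mec [0.5092 0.178  0.0221]
cringtop 271 [0.464 0.059 0.116] [0.524 0.12  0.122] ctr [0.4945 0.0903] [0.0586 0.0599] 21.5 mec [0.4944 0.0889 0.0315]
aneck 182 [0.504 0.241 0.103] [0.559 0.286 0.114] ctr [0.5292 0.2663] [0.0422 0.052 ] 76.5 mec [0.5329 0.268  0.0296]
aledge 252 [0.497 0.243 0.088] [0.55  0.293 0.097] ctr [0.5215 0.269 ] [0.0518 0.0468] 28.8 mec [0.5229 0.2667 0.0271]
acap 313 [0.544 0.24  0.117] [0.582 0.283 0.146] ctr [0.5644 0.2596] [0.0442 0.036 ] 81.2 mec [0.5585 0.26   0.024 ]
bbar 36 [0.49  0.171 0.127] [0.501 0.191 0.132] ctr [0.4954 0.1806] [0.02   0.0102] 84.3 mec [0.4926 0.181  0.0102]
```

View pics/crop.png

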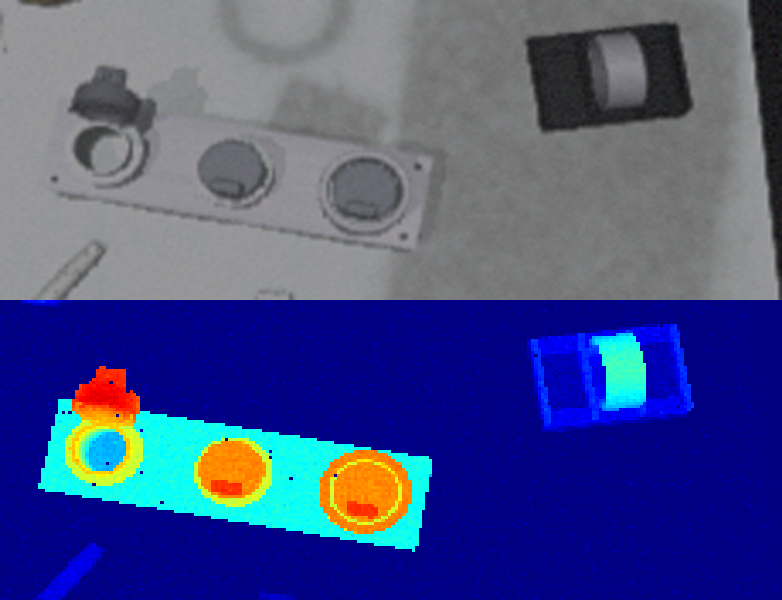

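Rack centre is at (0.507, 0.177) with yaw −0.16 rad. That puts tube a at (0.5215, 0.266) and b at (0.507, 0.177). The collar and caddy are at (0.598, −0.094), turned 7.8°. The sizes match those given. Next I move behind cap a with the fingers shut, to sweep the cap over.

apply_moves --pt "0 0.33 0.76 0.05 0.164" --pt "0 0.33 0.76 0.05 0.164" --pt "0 0.33 0.76 0.05 0.164" --pt "0 0.33 0.76 0.05 0.164" --pt "0 0.33 0.76 0.05 0.164" --pt "0 0.33 0.76 0.05 0.164" --pt "0 0.33 0.76 0 0.164" --pt "0 0.33 0.76 0 0.164" --pt "0 0.33 0.76 0 0.164" --pt "0 0.33 0.76 0 0.164" --pt "0 0.33 0.76 0 0.164" --pt "0 0.33 0.76 0 0.164"

```text
clock: 1.65
position: [0.4989, -0.0194, 0.2447]
ee_rot: [2.385, 2.044, -0.0]
force: [0.7, -1.1, 0.4]
width: 0.003
gripper_force: 0.0
```

apply_moves --pt "0 0.33 0.76 0 0" --pt "0 0.33 0.76 0 0" --pt "0 0.33 0.76 0 0" --pt "0 0.33 0.76 0 0" --pt "0 0.33 0.76 0 0" --pt "0 0.33 0.76 0 0" --pt "0 0 0 0 0"

```text
clock: 2.52
position: [0.6167, 0.2576, 0.2436]
ee_rot: [-2.38, -2.046, -0.0]
force: [0.4, -0.7, -0.5]
width: 0.007
gripper_force: 0.0
```

```bash
cat > st.py <<'E'
from h import *
s=observe(); M=R.from_rotvec(s["ee_rot"]).as_matrix()
print(s["clock"],s["position"].round(4),"xdir",np.degrees(np.arctan2(M[1,0],M[0,0])).round(2),"tilt",M[2].round(3),s["joints"].round(2),s["force"].round(1),s["width"],s["gripper_force"])
E
python3 st.py
```

```text
2.525 [0.6167 0.2576 0.2436] xdir 81.35 tilt [ 0.002 -0.002 -1.   ] [-0.17  0.55 -0.49  1.4   0.26  1.26 -0.83] [ 0.4 -0.7 -0.5] 0.006938829999432595 0.0
```

Run:
```python
from h import *
im,d,w=cloud("wrist"); cv2.imwrite("pics/w1.png",im[:,:,::-1])
W=w.reshape(-1,3); W=W[np.isfinite(W).all(1)]
ex=np.array([.987,-.16]);o=np.array([.5417,.2627])
P=np.c_[(W[:,:2]-o)@ex,(W[:,:2]-o)@np.array([.16,.987]),W[:,2]]
c=P[(abs(P[:,0]-15)>0)&(abs(P[:,0])<.06)&(abs(P[:,1])<.03)&(P[:,2]>.1)&(P[:,2]<.16)]
for z in np.arange(.1,.16,.005):
    k=c[(c[:,2]>=z)&(c[:,2]<z+.005)]
    if len(k): print(round(z,3),len(k),k.min(0).round(3),k.max(0).round(3))
```

```text
0.1 111 [-0.037 -0.019  0.1  ] [-0.     0.018  0.105]
0.105 299 [-0.038 -0.022  0.105] [0.004 0.018 0.11 ]
0.11 36 [ 0.002 -0.012  0.11 ] [0.017 0.019 0.115]
0.115 14 [ 0.003 -0.015  0.115] [0.019 0.02  0.12 ]
0.12 33 [ 0.006 -0.022  0.121] [0.036 0.021 0.125]
0.125 62 [ 0.006 -0.022  0.125] [0.038 0.02  0.13 ]
0.13 334 [ 0.008 -0.022  0.13 ] [0.04  0.02  0.135]
0.135 345 [ 0.01  -0.019  0.135] [0.035 0.016 0.14 ]
0.14 275 [ 0.012 -0.014  0.14 ] [0.028 0.012 0.145]
0.145 3 [ 0.014 -0.004  0.145] [ 0.015 -0.001  0.146]
```

View pics/w1.png

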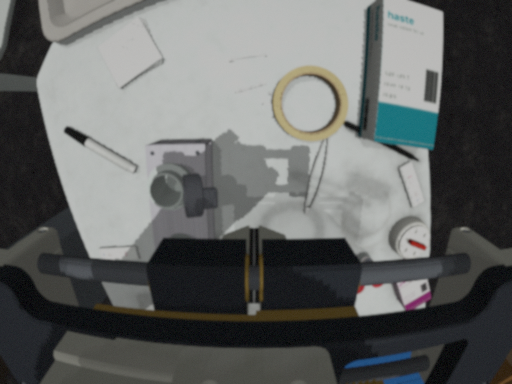

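The wrist view shows cap a at (195,195), leaning back to about 1.95 rad. Its bar tip is 40 mm behind the hinge at z 0.130. I'll go down behind it and sweep forward.

apply_moves --pt "0 -0.02 -0.12 -0.7 0" --pt "0 0 0 -0.7 0" --pt "0 0 0 -0.63 0" --pt "0 0 0 0 0" --pt "0 -0.197 0.032 0 0" --pt "0 -0.197 0.032 0 0" --pt "0 -0.197 0.032 0.05 0" --pt "0 -0.0985 0.016 0.05 0"

```text
clock: 3.58
position: [0.5809, 0.2523, 0.1344]
ee_rot: [2.385, 2.034, 0.02]
force: [15.1, -5.0, 17.5]
width: 0.004
gripper_force: 11.3
```

```bash
cat > cap.py <<'E'
from h import *
import sys
for n in ("top","scene"):
    im,d,w=cloud(n); W=w.reshape(-1,3); W=W[np.isfinite(W).all(1)]
    for nm,o in(("a",(.5417,.2627)),("b",(.5272,.1737))):
        D=W[:,:2]-np.array(o); P=np.c_[D@[.987,-.16],D@[.16,.987],W[:,2]]
        c=P[(abs(P[:,0])<.06)&(abs(P[:,1])<.03)&(P[:,2]>.11)&(P[:,2]<.16)]
        print(n,nm,[(round(z,3),len(k),k[:,0].min().round(3),k[:,0].max().round(3)) for z in np.arange(.11,.16,.008) if len(k:=c[(c[:,2]>=z)&(c[:,2]<z+.008)])])
    cv2.imwrite(f"pics/{n}_{sys.argv[1]}.png",im[:,:,::-1])
E
python3 st.py; python3 cap.py 1
```

```text
3.575 [0.5809 0.2523 0.1344] xdir 80.91 tilt [ 0.005  0.014 -1.   ] [-0.18  0.57 -0.48  1.64  0.31  0.99 -0.92] [15.1 -5.  17.5] 0.004065290292476182 11.250096559524536
top a []
top b []
scene a [(np.float64(0.11), 63, np.float64(-0.001), np.float64(0.015)), (np.float64(0.118), 62, np.float64(-0.0), np.float64(0.014)), (np.float64(0.126), 76, np.float64(-0.0), np.float64(0.028)), (np.float64(0.134), 136, np.float64(0.0), np.float64(0.049)), (np.float64(0.142), 109, np.float64(0.0), np.float64(0.057)), (np.float64(0.15), 77, np.float64(0.022), np.float64(0.058)), (np.float64(0.158), 20, np.float64(0.022), np.float64(0.058))]
scene b [(np.float64(0.11), 200, np.float64(-0.041), np.float64(0.002)), (np.float64(0.118), 31, np.float64(-0.038), np.float64(-0.007)), (np.float64(0.126), 37, np.float64(-0.038), np.float64(-0.028))]
```

apply_moves --pt "0 0 0 0.15 0" --pt "0 -0.13 0.021 0 0" --pt "0 -0.13 0.021 0 0" --pt "0 -0.13 0.021 0 0" --pt "0 -0.13 0.021 0 0"

```text
clock: 4.3
position: [0.5533, 0.2573, 0.1476]
ee_rot: [2.384, 2.028, 0.03]
force: [6.4, -16.1, 64.3]
width: 0.004
gripper_force: 26.4
```

```bash
python3 st.py; python3 cap.py 2 | grep "scene a"; python3 -c "
import cv2;i=cv2.imread('pics/scene_2.png');cv2.imwrite('pics/sc2.png',cv2.resize(i[130:300,180:350],(680,600),interpolation=2))"
```

```text
4.3 [0.5533 0.2573 0.1476] xdir 80.78 tilt [ 0.007  0.021 -1.   ] [-0.19  0.52 -0.49  1.69  0.3   0.98 -0.95] [  6.4 -16.1  64.3] 0.0036374187380153245 26.447655335068703
scene a [(np.float64(0.11), 9, np.float64(-0.011), np.float64(0.001)), (np.float64(0.118), 25, np.float64(-0.016), np.float64(0.003)), (np.float64(0.126), 50, np.float64(-0.023), np.float64(0.001)), (np.float64(0.134), 106, np.float64(-0.025), np.float64(0.003)), (np.float64(0.142), 94, np.float64(-0.016), np.float64(0.017)), (np.float64(0.15), 37, np.float64(-0.005), np.float64(0.023)), (np.float64(0.158), 14, np.float64(-0.007), np.float64(0.025))]
```

View pics/sc2.png

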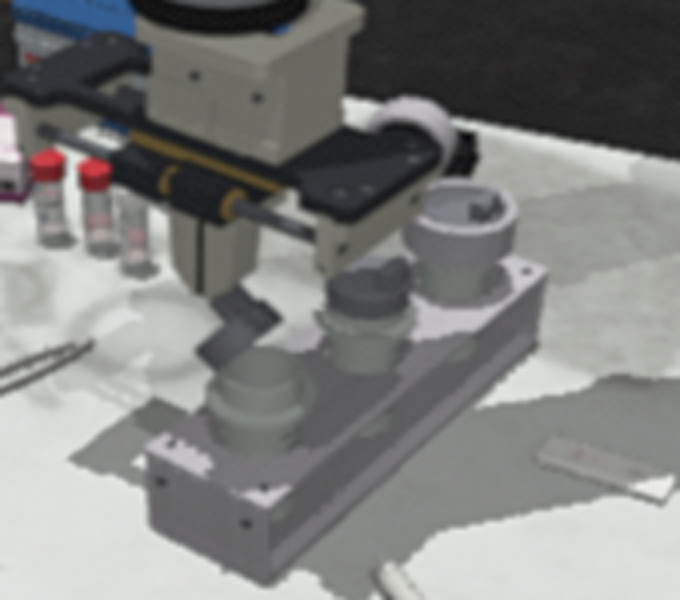

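The scene crop shows cap a at about 0.95 rad (px 235,320), with the fingertips riding on top of the bar. I'll lift, go back behind the bar, then push again.

apply_moves --pt "0 0 0 0.4 0" --pt "0 0.2 -0.032 0.1 0" --pt "0 0.2 -0.032 0 0" --pt "0 0 0 0 0"

```text
clock: 4.9
position: [0.5684, 0.2526, 0.1667]
ee_rot: [-2.389, -2.039, 0.002]
force: [-0.2, -0.1, -0.2]
width: 0.006
gripper_force: 0.0
```

```bash
cat >> st.py <<'E'
for nm,o in(("a",(.5417,.2627)),("b",(.5272,.1737))):
    D=s["position"][:2]-np.array(o); print(nm,"hinge-rel mm",(1e3*np.array([D@[.987,-.16],D@[.16,.987],s["position"][2]-.104])).round(1))
E
python3 st.py; python3 cap.py 3 | grep " a"
```

```text
4.9 [0.5684 0.2526 0.1667] xdir 80.96 tilt [-0.001 -0.001 -1.   ] [-0.17  0.54 -0.49  1.62  0.28  1.06 -0.91] [-0.2 -0.1 -0.2] 0.006158710885138355 0.0
a hinge-rel mm [28.  -5.7 62.7]
b hinge-rel mm [28.  84.5 62.7]
top a []
scene a [(np.float64(0.11), 18, np.float64(-0.014), np.float64(0.009)), (np.float64(0.118), 42, np.float64(-0.024), np.float64(0.005)), (np.float64(0.126), 87, np.float64(-0.031), np.float64(-0.003)), (np.float64(0.134), 98, np.float64(-0.027), np.float64(-0.005)), (np.float64(0.142), 64, np.float64(-0.017), np.float64(-0.003))]
```

apply_moves --pt "0 0.013 0.085 0 0" --pt "0 0 0 -0.43 0" --pt "0 0 0 0 0" --pt "0 -0.13 0.021 0 0" --pt "0 -0.13 0.021 0 0" --pt "0 -0.1 0.016 -0.01 0" --pt "0 -0.1 0.016 -0.03 0" --pt "0 -0.06 0.01 -0.05 0"

```text
clock: 6.0
position: [0.5369, 0.2639, 0.137]
ee_rot: [2.388, 2.041, 0.001]
force: [0.4, 0.4, 0.9]
width: 0.007
gripper_force: 0.4
```

```bash
python3 st.py; python3 cap.py 4 | grep " a"
```

```text
6.0 [0.5369 0.2639 0.137 ] xdir 81.06 tilt [ 0.     0.001 -1.   ] [-0.2   0.53 -0.49  1.72  0.3   0.97 -0.97] [0.4 0.4 0.9] 0.00717745898742894 0.3972240420989692
a hinge-rel mm [-4.9  0.4 33. ]
b hinge-rel mm [-4.8 90.6 33. ]
top a []
scene a [(np.float64(0.11), 53, np.float64(-0.036), np.float64(0.008)), (np.float64(0.118), 141, np.float64(-0.038), np.float64(0.004)), (np.float64(0.126), 93, np.float64(-0.035), np.float64(-0.014)), (np.float64(0.134), 64, np.float64(-0.027), np.float64(0.004)), (np.float64(0.142), 73, np.float64(-0.024), np.float64(0.012)), (np.float64(0.15), 73, np.float64(-0.023), np.float64(0.012)), (np.float64(0.158), 19, np.float64(-0.023), np.float64(0.012))]
```

Cap a is nearly down. I'll lift, go over the bar and press.

apply_moves --pt "0 0 0 0.35 0" --pt "0 -0.25 0.04 0 0" --pt "0 -0.25 0.04 0 0" --pt "0 0 0 -0.2 0" --pt "0 0 0 -0.15 0" --pt "0 0 0 -0.06 0" --pt "0 0 0 -0.06 0" --pt "0 0 0 -0.03 0" --pt "0 0 0 0 0"

```text
clock: 7.22
position: [0.4978, 0.2702, 0.1281]
ee_rot: [-2.378, -2.043, 0.019]
force: [-39.4, -3.4, 41.4]
width: 0.001
gripper_force: 28.2
```

```bash
python3 st.py
```

```text
7.225 [0.4978 0.2702 0.1281] xdir 81.35 tilt [-0.005 -0.013 -1.   ] [-0.23  0.5  -0.51  1.79  0.29  0.93 -1.01] [-39.4  -3.4  41.4] 0.0012190076130981504 28.156130611896515
a hinge-rel mm [-44.6   0.4  24.1]
b hinge-rel mm [-44.5  90.6  24.1]
```

apply_moves --pt "0 0 0 0.5 0" --pt "0 0 0 0.5 0" --pt "0 0.3 0.5 0.3 0"

```text
clock: 7.6
position: [0.526, 0.2965, 0.2063]
ee_rot: [2.39, 2.037, -0.001]
force: [0.8, 0.1, -0.3]
width: 0.005
gripper_force: 0.0
```

```bash
python3 st.py; python3 cap.py 5;  python3 -c "
import cv2;i=cv2.imread('pics/scene_5.png');cv2.imwrite('pics/sc5.png',cv2.resize(i[130:300,180:350],(680,600),interpolation=2))"
```

```text
7.6 [0.526  0.2965 0.2063] xdir 80.89 tilt [-0.002  0.001 -1.   ] [-0.25  0.47 -0.52  1.62  0.26  1.12 -0.99] [ 0.8  0.1 -0.3] 0.004902807834118443 0.0
a hinge-rel mm [-20.9  30.9 102.3]
b hinge-rel mm [-20.8 121.  102.3]
top a [(np.float64(0.11), 30, np.float64(-0.038), np.float64(0.002)), (np.float64(0.118), 194, np.float64(-0.038), np.float64(0.001)), (np.float64(0.126), 4, np.float64(-0.035), np.float64(-0.03)), (np.float64(0.134), 18, np.float64(-0.033), np.float64(-0.026))]
top b [(np.float64(0.11), 99, np.float64(-0.042), np.float64(0.0)), (np.float64(0.118), 162, np.float64(-0.042), np.float64(-0.001)), (np.float64(0.126), 33, np.float64(-0.04), np.float64(-0.031)), (np.float64(0.134), 5, np.float64(-0.039), np.float64(-0.031))]
scene a [(np.float64(0.11), 113, np.float64(-0.041), np.float64(0.004)), (np.float64(0.118), 168, np.float64(-0.038), np.float64(-0.0)), (np.float64(0.126), 33, np.float64(-0.034), np.float64(-0.026)), (np.float64(0.134), 37, np.float64(-0.034), np.float64(-0.024))]
scene b [(np.float64(0.11), 198, np.float64(-0.041), np.float64(0.001)), (np.float64(0.118), 38, np.float64(-0.039), np.float64(-0.006)), (np.float64(0.126), 36, np.float64(-0.038), np.float64(-0.029))]
```

View pics/sc5.png

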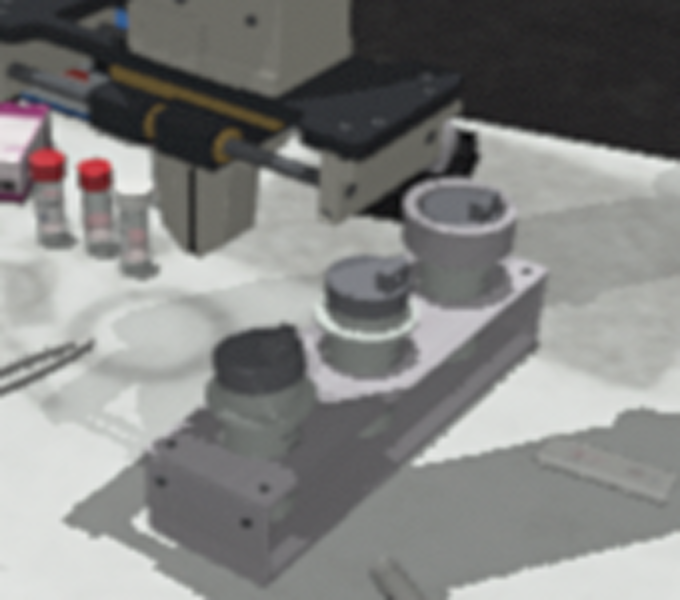

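Cap a now stands at about 0.2 rad, with its bar at −26…−34 mm. The fingertips had slipped in front of the bar, so I'll press farther back.

apply_moves --pt "0 -0.263 -0.48 0 0" --pt "0 0 0 -0.5 0" --pt "0 0 0 -0.45 0" --pt "0 0 0 -0.15 0" --pt "0 0 0 -0.08 0" --pt "0 0 0 -0.05 0"

```text
clock: 8.45
position: [0.5094, 0.2698, 0.1319]
ee_rot: [-2.388, -2.041, 0.0]
force: [-6.1, -1.8, 16.7]
width: 0.003
gripper_force: 8.8
```

```bash
python3 st.py
```

```text
8.45 [0.5094 0.2698 0.1319] xdir 81.05 tilt [-0. -0. -1.] [-0.22  0.51 -0.5   1.77  0.29  0.94 -1.01] [-6.1 -1.8 16.7] 0.002553090431332821 8.764620737638324
a hinge-rel mm [-33.    1.8  27.9]
b hinge-rel mm [-32.9  92.   27.9]
```

apply_moves --pt "0 0 0 -0.06 0" --pt "0 0 0 0 0" --pt "0 0 0 0 0"

```text
clock: 8.82
position: [0.5093, 0.2701, 0.1314]
ee_rot: [2.387, 2.041, 0.002]
force: [-11.8, -7.1, 30.4]
width: 0.0
gripper_force: 15.5
```

apply_moves --pt "0 0 0 0.5 0" --pt "0 0 0 0.7 0" --pt "0 -0.3 -0.3 0.5 0" --pt "0 0 -0.8 0 0" --pt "0 0 -0.8 0 0"

```text
clock: 9.45
position: [0.4917, 0.1548, 0.2311]
ee_rot: [2.386, 2.042, 0.003]
force: [1.6, -0.7, -0.6]
width: 0.005
gripper_force: 0.0
```

```bash
python3 st.py; python3 cap.py 6|grep " a"
```

```text
9.45 [0.4917 0.1548 0.2311] xdir 81.11 tilt [ 0.001  0.002 -1.   ] [ 0.01  0.3  -0.53  1.8   0.17  1.08 -0.74] [ 1.6 -0.7 -0.6] 0.004587808664903533 0.0
a hinge-rel mm [ -32.1 -114.5  127.1]
b hinge-rel mm [-32.  -24.3 127.1]
top a []
scene a [(np.float64(0.11), 238, np.float64(-0.041), np.float64(0.003)), (np.float64(0.118), 43, np.float64(-0.038), np.float64(-0.002)), (np.float64(0.126), 46, np.float64(-0.038), np.float64(-0.03))]
```

Cap a matches cap b, so it is shut. On to the collar.

apply_moves --pt "100 0.354 -0.83 0 0.117" --pt "100 0.354 -0.83 0 0.117" --pt "100 0.354 -0.83 0 0.117" --pt "100 0.354 -0.83 0 0.117" --pt "100 0.354 -0.83 0 0.117" --pt "100 0 0 -0.9 0" --pt "100 0 0 -0.5 0" --pt "100 0 0 0 0"

```text
clock: 10.55
position: [0.5963, -0.093, 0.1443]
ee_rot: [-2.062, -2.365, 0.003]
force: [-0.2, -0.1, 0.9]
width: 0.825
gripper_force: 0.0
```

```bash
python3 st.py
python3 - <<'E'
from h import *
im,d,w=cloud("wrist"); cv2.imwrite("pics/w2.png",im[:,:,::-1])
W=w.reshape(-1,3); W=W[np.isfinite(W).all(1)]
for a,b in((.045,.075),(.02,.032)):
    c=W[(W[:,2]>a)&(W[:,2]<b)&(abs(W[:,0]-.598)<.06)&(abs(W[:,1]+.094)<.07)]; r=cv2.minAreaRect(c[:,:2].astype(np.float32)); print(len(c),r,c[:,2].max())
E
```

```text
10.55 [ 0.5963 -0.093   0.1443] xdir 97.83 tilt [ 0.001 -0.004 -1.   ] [ 0.38  0.52 -0.45  1.69  0.26  0.99 -0.03] [-0.2 -0.1  0.9] 0.8248953481549922 0.0
a hinge-rel mm [ 110.8 -342.3   40.3]
b hinge-rel mm [ 110.9 -252.2   40.3]
2152 ((0.5984590649604797, -0.096807099878788), (0.05983104184269905, 0.028601281344890594), 8.369854927062988) 0.07182863869469018
1653 ((0.598734974861145, -0.09682168066501617), (0.07387105375528336, 0.11054488271474838), 9.006640434265137) 0.03181692132396566
```

View pics/w2.png

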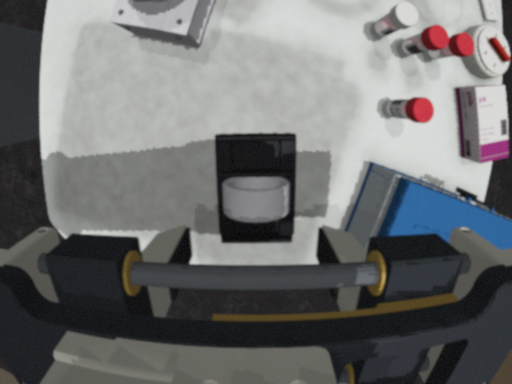

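The collar (255,198) stands in the middle slot. The blue box at (400,220) is near the far finger, so I'll check its clearance.

Run:
```python
from h import *
for n in("top.npz","scene.npz"):
    W=np.load(n)["w"].reshape(-1,3); W=W[np.isfinite(W).all(1)]
    D=W-np.array([.5985,-.0965,0]); t=np.radians(8.2); x=D[:,0]*np.cos(t)+D[:,1]*np.sin(t); y=-D[:,0]*np.sin(t)+D[:,1]*np.cos(t)
    for zz in(.01,.05,.08,.1):
        m=(x>.05)&(x<.2)&(abs(y)<.06)&(D[:,2]>zz)
        print(n,zz,m.sum(), x[m].min() if m.any() else None, D[m,2].max() if m.any() else None)
```

```text
top.npz 0.01 1676 0.09510742710157082 0.0991738879155104
top.npz 0.05 1454 0.09510742710157082 0.0991738879155104
top.npz 0.08 1314 0.09536166191313693 0.0991738879155104
top.npz 0.1 0 None None
scene.npz 0.01 1397 0.09818594057867905 0.09456834686634341
scene.npz 0.05 948 0.09818594057867905 0.09456834686634341
scene.npz 0.08 574 0.09818594057867905 0.09456834686634341
scene.npz 0.1 0 None None
```

apply_moves --pt "100 -0.03 -0.067 -0.6 0" --pt "100 0 0 -0.7 0" --pt "100 0 0 -0.4 0" --pt "100 0 0 -0.14 0" --pt "100 0 0 0 0" --pt "30 0 0 0 0" --pt "30 0 0 0 0" --pt "30 0 0 0 0" --pt "30 0 0 0 0" --pt "30 0 0 0 0" --newtons 25

```text
clock: 11.85
position: [0.5971, -0.0971, 0.0366]
ee_rot: [2.064, 2.366, 0.003]
force: [3.2, 0.2, 3.6]
width: 0.673
gripper_force: 25.0
```

```bash
python3 st.py|head -1
```

```text
11.85 [ 0.5971 -0.0971  0.0366] xdir 97.82 tilt [-0.     0.003 -1.   ] [ 0.35  0.65 -0.4   1.79  0.35  0.77 -0.09] [3.2 0.2 3.6] 0.6727983788317558 25.011447024007794
```

apply_moves --pt "30 0 0 0.4 0" --pt "30 0 0 0.6 0" --pt "30 0 0 0.5 0" --pt "30 -0.654 0.28 0 0" --pt "30 -0.654 0.28 0 0" --pt "30 -0.654 0.28 0 0" --pt "30 -0.654 0.28 0 0" --pt "30 0 0 -0.6 0" --pt "30 0 0 -0.6 0" --pt "30 0 0 -0.3 0" --pt "30 0 0 0 0"

```text
clock: 13.22
position: [0.437, -0.0301, 0.0348]
ee_rot: [-2.062, -2.366, 0.004]
force: [-0.2, -0.4, -0.6]
width: 0.668
gripper_force: 25.0
```

```bash
python3 st.py|head -1
python3 - <<'E'
from h import *
im,d,w=cloud("wrist"); cv2.imwrite("pics/w3.png",im[:,:,::-1])
p=observe()["position"]
for n in("scene","wrist"):
    im,d,w=cloud(n)
    W=w.reshape(-1,3); W=W[np.isfinite(W).all(1)]
    c=W[(abs(W[:,0]-p[0])<.028)&(abs(W[:,1]-p[1])<.05)&(W[:,2]<.08)&(W[:,2]>.004)]
    print(n,len(c),c.min(0),c.max(0))
    for z in np.arange(.005,.075,.01):
        k=c[abs(c[:,2]-z)<.005]; print(round(z,3),len(k),k[:,1].min() if len(k) else 0,k[:,1].max() if len(k) else 0)
E
```

```text
13.225 [ 0.437  -0.0301  0.0348] xdir 97.84 tilt [ 0.    -0.004 -1.   ] [ 0.29  0.46 -0.44  2.19  0.36  0.56 -0.28] [-0.2 -0.4 -0.6] 0.6680305797296872 24.98704682540847
scene 392 [ 0.41021384 -0.04601766  0.00563975] [ 0.46589    -0.00856886  0.06891841]
0.005 4 -0.01882656398813798 -0.012912726706948763
0.015 119 -0.043735137985354555 -0.01122820741966235
0.025 48 -0.043381840639575286 -0.010644610593442572
0.035 17 -0.0278947553932255 -0.00856885905643745
0.045 22 -0.04288416045751853 -0.009575018568522053
0.055 57 -0.043753120012315794 -0.008984783359795023
0.065 125 -0.04601765638613042 -0.011260846468944208
wrist 5807 [ 0.40994384 -0.04532857  0.00896654] [ 0.46593017 -0.01186123  0.07895966]
0.005 7 -0.01745935665899543 -0.015643076206016637
0.015 1793 -0.04158666847431251 -0.012758637426130807
0.025 788 -0.037886243636565016 -0.012171702871045478
0.035 232 -0.029768442059664058 -0.011861231839885654
0.045 145 -0.04327874316441424 -0.012029094176483533
0.055 660 -0.04004260880954979 -0.012300229577510861
0.065 2116 -0.045328574337298116 -0.013377957247265312
```

apply_moves --pt "30 0 0 -0.09 0" --pt "30 0 0 0 0" --pt "85 0 0 0 0" --pt "85 0 0 0 0" --pt "85 0 0 0.4 0" --pt "85 0 0 0.8 0" --pt "20 -0.08 0.6 0 0" --pt "0 0 0 0 0" --pt "0 0 0 0 0"

```text
clock: 14.5
position: [0.4338, 0.0056, 0.1024]
ee_rot: [-2.064, -2.368, 0.001]
force: [0.1, -0.2, -0.5]
width: 0.572
gripper_force: 0.0
```

```bash
python3 st.py|head -1
python3 - <<'E'
from h import *
for n in("top","scene","wrist"):
    im,d,w=cloud(n); cv2.imwrite(f"pics/{n}_4.png",im[:,:,::-1])
    W=w.reshape(-1,3); W=W[np.isfinite(W).all(1)]
    c=W[(abs(W[:,0]-.437)<.05)&(abs(W[:,1]+.03)<.045)&(W[:,2]<.075)&(W[:,2]>.045)]
    if len(c): print(n,len(c),c.min(0),c.max(0),cv2.minAreaRect(c[:,:2].astype(np.float32)))
E
```

```text
14.5 [0.4338 0.0056 0.1024] xdir 97.84 tilt [-0. -0. -1.] [ 0.29  0.35 -0.53  2.13  0.26  0.72 -0.27] [ 0.1 -0.2 -0.5] 0.5724117594550874 0.0
scene 181 [ 0.41265847 -0.04664246  0.04523342] [ 0.46843738 -0.00969192  0.0623763 ] ((0.44098395109176636, -0.0277630016207695), (0.053695861250162125, 0.03204572573304176), 7.913049221038818)
wrist 1724 [ 0.41176476 -0.04657895  0.04501405] [ 0.4678279  -0.0125377   0.06354005] ((0.4395555257797241, -0.029088962823152542), (0.055192623287439346, 0.027188466861844063), 8.622634887695312)
```

The ring stands upright at (0.440, −0.029). I'll push its top over toward −y.

apply_moves --pt "0 0 0 0 0" --pt "0 0 0 -0.4 0" --pt "0 0 0 -0.45 0" --pt "0 0 0 0 0" --pt "0 0.014 -0.099 0 0" --pt "0 0.014 -0.099 0 0" --pt "0 0.014 -0.099 0 0" --pt "0 0.014 -0.099 0 0"

```text
clock: 15.65
position: [0.4377, -0.0185, 0.0519]
ee_rot: [2.065, 2.367, 0.001]
force: [0.0, 0.4, -0.3]
width: 0.003
gripper_force: 0.0
```

```bash
python3 st.py|head -1
cat > ring.py <<'E'
from h import *
import sys
x,y,zm=map(float,sys.argv[1:4])
for n in("top","scene","wrist"):
    im,d,w=cloud(n); W=w.reshape(-1,3); W=W[np.isfinite(W).all(1)]
    c=W[(abs(W[:,0]-x)<.055)&(abs(W[:,1]-y)<.055)&(W[:,2]<zm)]
    k=c[c[:,2]>.01]
    if len(k)>9: print(n,len(k),k.min(0).round(4),k.max(0).round(4),cv2.minAreaRect(k[:,:2].astype(np.float32)))
    t=c[(c[:,2]>.023)&(c[:,2]<.033)]
    if len(t)>9: print("  top",len(t),np.median(t[:,2]),cv2.minEnclosingCircle(t[:,:2].astype(np.float32)),cv2.fitEllipse(cv2.convexHull(t[:,:2].astype(np.float32))))
E
python3 ring.py .44 -.05 .045
```

```text
15.65 [ 0.4377 -0.0185  0.0519] xdir 97.79 tilt [-0.     0.001 -1.   ] [ 0.29  0.43 -0.47  2.17  0.35  0.6  -0.29] [ 0.   0.4 -0.3] 0.0029053302679159457 0.03552422298128022
scene 160 [ 0.4108 -0.0556  0.0101] [ 0.4713 -0.0139  0.0448] ((0.4415866434574127, -0.03146451339125633), (0.06120092794299126, 0.03735339641571045), 12.256171226501465)
  top 28 0.027638657020054247 ((0.4401772618293762, -0.024939779192209244), 0.02951211668550968) ((0.443906307220459, -0.026332827284932137), (0.029318345710635185, 0.0644366517663002), 89.93158721923828)
wrist 1117 [ 0.4092 -0.0312  0.01  ] [ 0.4687 -0.016   0.0355] ((0.4388008415699005, -0.02287944033741951), (0.06005848944187164, 0.010973164811730385), 7.470531463623047)
  top 256 0.02733470522417126 ((0.4391878545284271, -0.02380683645606041), 0.029867472127079964) ((0.4393484890460968, -0.02419246733188629), (0.012549547478556633, 0.059285327792167664), 97.56124114990234)
```

Tilting has begun, so I keep pushing.

apply_moves --pt "0 0.014 -0.099 0 0" --pt "0 0.014 -0.099 0 0" --pt "0 0.014 -0.099 0 0" --pt "0 0.007 -0.05 0 0" --pt "0 0 0 0 0"

```text
clock: 16.42
position: [0.4404, -0.0389, 0.0515]
ee_rot: [2.065, 2.367, -0.0]
force: [0.3, -1.0, 0.0]
width: 0.002
gripper_force: 0.0
```

```bash
python3 st.py|head -1; python3 ring.py .445 -.075 .045
```

```text
16.425 [ 0.4404 -0.0389  0.0515] xdir 97.79 tilt [-0.  0. -1.] [ 0.34  0.44 -0.47  2.17  0.35  0.61 -0.25] [ 0.3 -1.   0. ] 0.0015636854227458086 0.0
scene 235 [ 0.4171 -0.1038  0.0103] [ 0.4779 -0.0406  0.0284] ((0.4448965787887573, -0.06908269226551056), (0.061979517340660095, 0.05666946992278099), 25.614599227905273)
  top 104 0.02595407951114287 ((0.4459843933582306, -0.07277125865221024), 0.032196417450904846) ((0.44699084758758545, -0.07330244034528732), (0.06047903373837471, 0.06351430714130402), 169.79452514648438)
wrist 55 [ 0.433  -0.1057  0.0101] [ 0.4542 -0.0449  0.0289] ((0.44935211539268494, -0.07479654252529144), (0.02028987742960453, 0.060988713055849075), 12.482685089111328)
  top 36 0.028110575841362503 ((0.44983622431755066, -0.10400867462158203), 0.004514022264629602) ((0.45014360547065735, -0.10378774255514145), (0.004218771122395992, 0.0109071871265769), 97.53441619873047)
```

The ring lies flat near (0.446, −0.074). I'll raise, open, align the yaw with the rack and measure from near.

apply_moves --pt "0 0 0 0.7 0" --pt "100 0 0 0.8 -0.2" --pt "100 0 0 0 -0.2" --pt "100 0 0 0 -0.19" --pt "100 0.05 -0.3 0 0" --pt "100 0 0 0 0" --pt "100 0 0 0 0"

```text
clock: 17.45
position: [0.4432, -0.056, 0.1415]
ee_rot: [-2.39, -2.039, -0.0]
force: [0.5, 0.6, 0.2]
width: 0.61
gripper_force: 0.0
```

```bash
python3 st.py|head -1; python3 ring.py .446 -.074 .045
```

```text
17.45 [ 0.4432 -0.056   0.1415] xdir 80.93 tilt [ 0. -0. -1.] [ 0.4   0.29 -0.48  2.07  0.18  0.82 -0.34] [0.5 0.6 0.2] 0.609731034861618 0.0
top 82 [ 0.4171 -0.0656  0.01  ] [ 0.4727 -0.0436  0.0324] ((0.44449684023857117, -0.05417562276124954), (0.05567113682627678, 0.02092442661523819), 2.242565155029297)
  top 66 0.027465630820446896 ((0.44484972953796387, -0.063187375664711), 0.027951905503869057) ((0.4459287226200104, -0.06953016668558121), (0.05165902152657509, 0.056035373359918594), 81.83800506591797)
scene 322 [ 0.4167 -0.1029  0.01  ] [ 0.4787 -0.0414  0.0287] ((0.4473612606525421, -0.07159093767404556), (0.060905180871486664, 0.06160251051187515), 54.39937210083008)
  top 142 0.02615005606167431 ((0.4474024176597595, -0.07286405563354492), 0.03172453120350838) ((0.44741079211235046, -0.07302596420049667), (0.06034074351191521, 0.06241279095411301), 59.29569625854492)
wrist 1677 [ 0.4157 -0.1071  0.01  ] [ 0.477  -0.045   0.0302] ((0.4465450346469879, -0.07584248483181), (0.06126450374722481, 0.06175639107823372), 36.2872428894043)
  top 1245 0.02770033774203258 ((0.44673287868499756, -0.07591605186462402), 0.031372468918561935) ((0.44653642177581787, -0.07590650022029877), (0.06157736852765083, 0.06191632151603699), 26.519437789916992)
```

apply_moves --pt "100 0.057 -0.33 0 0" --pt "100 0 0 0 0" --pt "100 0 0 -0.8 0" --pt "100 0 0 -0.8 0" --pt "100 0 0 -0.5 0" --pt "100 0 0 -0.18 0" --pt "40 0 0 0 0" --pt "40 0 0 0 0" --pt "40 0 0 0 0" --pt "40 0 0 0 0" --pt "40 0 0 0 0" --newtons 20

```text
clock: 18.98
position: [0.4473, -0.0766, 0.0056]
ee_rot: [2.39, 2.037, 0.001]
force: [-1.7, -0.3, 8.3]
width: 0.674
gripper_force: 20.0
```

```bash
python3 st.py|head -1
```

```text
18.975 [ 0.4473 -0.0766  0.0056] xdir 80.9 tilt [-0.     0.002 -1.   ] [ 0.32  0.52 -0.35  2.18  0.37  0.5  -0.48] [-1.7 -0.3  8.3] 0.6743689816169995 20.00307706280182
```

apply_moves --pt "40 0 0 0.5 0" --pt "40 0 0 0.9 0" --pt "40 0 0 0.9 0" --pt "40 0 0 0.9 0" --pt "40 0.193 0.805 0 0" --pt "40 0.193 0.805 0 0" --pt "40 0.193 0.805 0 0" --pt "40 0.193 0.805 0 0" --pt "40 0.193 0.805 0 0" --pt "40 0 0 0 0" --pt "40 0 0 0 0"

```text
clock: 20.35
position: [0.5044, 0.1645, 0.1966]
ee_rot: [2.39, 2.039, -0.001]
force: [-0.5, -0.0, -0.0]
width: 0.671
gripper_force: 20.0
```

```bash
python3 st.py|head -1
cat > fit.py <<'E'
from h import *
f=lambda c:(np.array(cv2.fitEllipse(cv2.convexHull(c[:,:2].astype(np.float32)))[0]).round(4),np.round(cv2.fitEllipse(cv2.convexHull(c[:,:2].astype(np.float32)))[1],4),len(c),c[:,2].mean().round(4))
s=observe(); p=s["position"]
for n in("wrist","top","scene"):
    im,d,w=cloud(n); cv2.imwrite(f"pics/{n}_f.png",im[:,:,::-1])
    W=w.reshape(-1,3); W=W[np.isfinite(W).all(1)]
    for nm,x,y in(("a",.5215,.266),("b",.507,.177),("c",.493,.088)):
        D=np.hypot(W[:,0]-x,W[:,1]-y)
        for lb,z0,z1,r in(("cap",.113,.124,.027),("ledge",.087,.097,.032)):
            c=W[(D<r)&(W[:,2]>z0)&(W[:,2]<z1)]
            if len(c)>60: print(n,nm,lb,*f(c))
    D=np.hypot(W[:,0]-p[0],W[:,1]-p[1]); c=W[(D<.036)&(abs(W[:,2]-p[2]-.009)<.018)]
    if len(c)>60: print(n,"ring",*f(c), "z",c[:,2].min(),c[:,2].max())
E
python3 fit.py
```

```text
20.35 [0.5044 0.1645 0.1966] xdir 80.93 tilt [-0.001 -0.    -1.   ] [ 0.03  0.38 -0.58  1.81  0.24  1.03 -0.81] [-0.5 -0.  -0. ] 0.6706953319585877 19.999557989594905
wrist a cap [0.5227 0.2642] [0.0433 0.0436] 1967 0.1181
wrist a ledge [0.5226 0.2643] [0.0533 0.0535] 545 0.0922
wrist b cap [0.5081 0.1763] [0.0424 0.0432] 1157 0.1179
wrist b ledge [0.508  0.1759] [0.0534 0.0537] 619 0.0919
wrist c cap [0.4959 0.1058] [0.0169 0.0389] 326 0.1183
wrist c ledge [0.4945 0.0899] [0.055 0.06 ] 87 0.0952
wrist ring [0.505  0.1656] [0.0607 0.0694] 5183 0.2135 z 0.19139903678170195 0.22350413565193678
scene a cap [0.5226 0.2666] [0.042 0.044] 241 0.117
scene a ledge [0.5228 0.267 ] [0.0519 0.0536] 206 0.0913
scene b cap [0.5083 0.1779] [0.043  0.0446] 203 0.1169
scene b ledge [0.5087 0.1785] [0.0525 0.0528] 171 0.0914
scene c cap [0.4933 0.0879] [0.0521 0.0534] 216 0.1172
scene c ledge [0.4928 0.0921] [0.0545 0.0581] 63 0.0932
scene ring [0.5054 0.1669] [0.0603 0.0699] 747 0.2073 z 0.19009930757697197 0.2235320798095185
```

View pics/wrist_f.png

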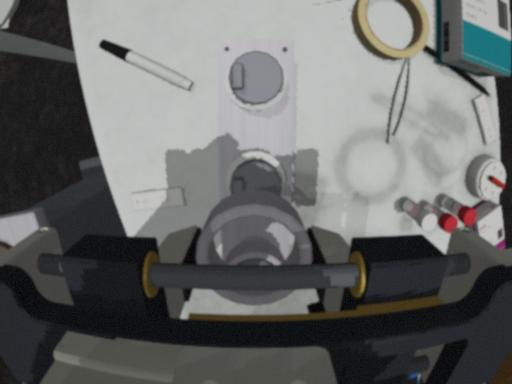

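The wrist view shows the ring held level at (252,250), shut cap a at (257,75) and b under the ring at (258,180). Now for a finer fit of the ring alone.

```bash
cat > rf.py <<'E'
from h import *
from scipy.optimize import least_squares
p=observe()["position"]; ex=np.array([.987,-.16]); ey=np.array([.16,.987])
for n in("wrist","scene"):
    im,d,w=cloud(n); W=w.reshape(-1,3); W=W[np.isfinite(W).all(1)]
    D=W[:,:2]-p[:2]; x=D@ex; y=D@ey; z=W[:,2]-p[2]
    m=(abs(x)<.026)&(abs(y)<.036)&(z>.016)&(z<.028); X=np.c_[x,y][m]
    r=np.hypot(*X.T); X=X[(r>.02)&(r<.036)]
    # boundary extents by x bins
    o=[];i=[]
    for b in np.arange(-.022,.023,.002):
        k=X[abs(X[:,0]-b)<.001]
        for s in(1,-1):
            q=k[k[:,1]*s>0]
            if len(q)>2: e=abs(q[:,1]).max()*s; o.append((b,e))
    o=np.array(o); 
    for lb,sel in(("all",o),("front",o[o[:,1]>0])):
        f=least_squares(lambda t:np.hypot(sel[:,0]-t[0],sel[:,1]-t[1])-.031+.0005*0,[0,0],loss="soft_l1",f_scale=.001); print(n,lb,len(sel),"ring-TCP in rack mm",(f.x*1e3).round(2),"rms",np.sqrt(np.mean(f.fun**2))*1e3,"zmed",np.median(z[m]))
E
python3 rf.py
```

```text
wrist all 46 ring-TCP in rack mm [0.69 0.77] rms 0.31606518382125687 zmed 0.02198763252346693
wrist front 23 ring-TCP in rack mm [0.65 0.65] rms 0.19560269257708626 zmed 0.02198763252346693
scene all 33 ring-TCP in rack mm [-0.85  3.71] rms 1.4593077499494607 zmed 0.020090108625688552
scene front 18 ring-TCP in rack mm [-0.06  2.77] rms 0.7949849016819868 zmed 0.020090108625688552
```

apply_moves --pt "40 0.147 0.827 0 0" --pt "40 0.147 0.827 0 0" --pt "40 0 0 0 0" --pt "40 0 0 -0.5 0" --pt "40 0 0 -0.41 0" --pt "40 0 0 0 0" --pt "40 0 0 0 0"

```text
clock: 21.48
position: [0.5229, 0.2639, 0.1431]
ee_rot: [2.391, 2.037, 0.001]
force: [-0.2, 0.7, -0.8]
width: 0.676
gripper_force: 20.0
```

```bash
python3 st.py|head -2; python3 fit.py | egrep "(wrist|scene) a|ring"; python3 rf.py; python3 -c "
import cv2
a=cv2.imread('pics/scene_f.png')[150:290,190:330];b=cv2.imread('pics/wrist_f.png')[150:330,170:350]
cv2.imwrite('pics/ab.png',cv2.hconcat([cv2.resize(a,(400,400),interpolation=2),cv2.resize(b,(400,400),interpolation=2)]))"
```

```text
21.475 [0.5229 0.2639 0.1431] xdir 80.87 tilt [ 0.001  0.001 -1.   ] [-0.17  0.52 -0.56  1.74  0.32  0.98 -1.01] [-0.2  0.7 -0.8] 0.6759882635479609 19.999577030334876
a hinge-rel mm [-18.8  -1.8  39.1]
wrist a cap [0.5212 0.2574] [0.0279 0.0427] 1399 0.1181
wrist a ledge [0.5227 0.2643] [0.0535 0.0544] 707 0.0919
wrist ring [0.5233 0.2647] [0.0608 0.0688] 5173 0.16 z 0.13791999553786463 0.17008111414847688
scene a cap [0.5213 0.268 ] [0.0395 0.0423] 148 0.117
scene a ledge [0.5229 0.2666] [0.0524 0.0545] 209 0.0911
scene ring [0.5253 0.2686] [0.0567 0.0697] 742 0.1539 z 0.13657424623224002 0.1699166315564704
wrist all 46 ring-TCP in rack mm [0.56 0.7 ] rms 0.34290295607486865 zmed 0.02193263883000099
wrist front 23 ring-TCP in rack mm [0.56 0.56] rms 0.19151585699817336 zmed 0.02193263883000099
scene all 28 ring-TCP in rack mm [-0.71  2.26] rms 1.3367551971007203 zmed 0.020090635502893917
scene front 23 ring-TCP in rack mm [0.3  1.95] rms 0.7677401984229695 zmed 0.020090635502893917
```

View pics/ab.png

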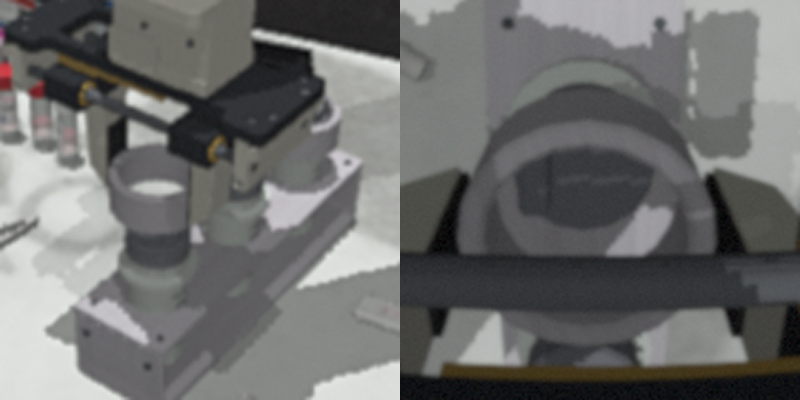

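The crops show the ring just above cap a, nearly concentric. I'll shift by −0.8 mm in x and lower gently.

apply_moves --pt "40 -0.013 0 -0.2 0" --pt "40 0 0 -0.08 0" --pt "40 0 0 -0.05 0" --pt "40 0 0 -0.05 0" --pt "40 0 0 -0.05 0" --pt "40 0 0 0 0"

```text
clock: 22.48
position: [0.5214, 0.2642, 0.1161]
ee_rot: [-2.39, -2.038, 0.0]
force: [-0.3, 0.6, -0.6]
width: 0.674
gripper_force: 20.0
```

```bash
python3 st.py|head -1
```

```text
22.475 [0.5214 0.2642 0.1161] xdir 80.91 tilt [-0. -0. -1.] [-0.18  0.55 -0.55  1.77  0.35  0.93 -1.03] [-0.3  0.6 -0.6] 0.6737719944109583 19.999595228737235
```

apply_moves --pt "40 0 0 -0.06 0" --pt "40 0 0 -0.06 0" --pt "40 0 0 -0.06 0" --pt "40 0 0 -0.06 0" --pt "40 0 0 -0.04 0" --pt "40 0 0 0 0"

```text
clock: 23.22
position: [0.5214, 0.2642, 0.0993]
ee_rot: [-2.39, -2.038, 0.001]
force: [1.0, 0.4, -0.3]
width: 0.67
gripper_force: 20.0
```

```bash
python3 st.py|head -1
```

```text
23.225 [0.5214 0.2642 0.0993] xdir 80.91 tilt [-0. -0. -1.] [-0.18  0.57 -0.54  1.78  0.36  0.89 -1.04] [ 1.   0.4 -0.3] 0.6695390356334738 19.9996862041462
```

apply_moves --pt "40 0 0 -0.03 0" --pt "40 0 0 0 0" --pt "80 0 0 0 0" --pt "80 0 0 0 0" --pt "85 0 0 0 0" --pt "85 0 0 0.3 0" --pt "85 0 0 0.8 0" --pt "85 0 0 0.8 0" --pt "50 -0.5 -0.7 0 0" --pt "0 -0.5 -0.7 0 0" --pt "0 0 0 0 0"

```text
clock: 24.6
position: [0.4599, 0.177, 0.2129]
ee_rot: [2.391, 2.034, -0.002]
force: [-0.0, 0.9, 0.1]
width: 0.573
gripper_force: 0.0
```

```bash
python3 st.py
python3 - <<'E'
from h import *
for n in("wrist","scene","top"):
    im,d,w=cloud(n); cv2.imwrite(f"pics/{n}_g.png",im[:,:,::-1]); W=w.reshape(-1,3); W=W[np.isfinite(W).all(1)]
    D=np.hypot(W[:,0]-.5225,W[:,1]-.2645); c=W[(D>.0245)&(D<.036)&(W[:,2]>.11)&(W[:,2]<.14)]
    if len(c)>30:
        A=np.c_[c[:,:2]-c[:,:2].mean(0),np.ones(len(c))]; q=np.linalg.lstsq(A,c[:,2],rcond=None)[0]
        print(n,len(c),cv2.fitEllipse(cv2.convexHull(c[:,:2].astype(np.float32))),"z",c[:,2].mean(),"slope",q[:2])
E
```

```text
24.6 [0.4599 0.177  0.2129] xdir 80.75 tilt [-0.003  0.001 -1.   ] [ 0.02  0.3  -0.62  1.87  0.2   1.04 -0.84] [-0.   0.9  0.1] 0.573235095049156 0.0
a hinge-rel mm [-67.  -97.7 108.9]
b hinge-rel mm [-66.9  -7.5 108.9]
wrist 1514 ((0.5222140550613403, 0.2643420100212097), (0.061297643929719925, 0.062124934047460556), 57.28952407836914) z 0.11961948299698275 slope [0.00428795 0.00128143]
scene 302 ((0.522314727306366, 0.2666485607624054), (0.060118332505226135, 0.06405951827764511), 7.166794776916504) z 0.11675653524388406 slope [ 0.01921312 -0.04128841]
```

The collar sits level and centred (top at z 0.1196). Next is cap b: fingers shut, down in front of the bar, then push back.

apply_moves --pt "0 0.02 0.123 0 0" --pt "0 0 0 0 0" --pt "0 0 0 0 0" --pt "0 0 0 -0.8 0" --pt "0 0 0 -0.65 0" --pt "0 0 0 0 0" --pt "0 0.0987 -0.016 0 0" --pt "0 0.0987 -0.016 0 0" --pt "0 0.0987 -0.016 0 0" --pt "0 0.0987 -0.016 0 0" --pt "0 0.0987 -0.016 0 0"

```text
clock: 26.12
position: [0.482, 0.1851, 0.1247]
ee_rot: [-2.379, -2.038, 0.022]
force: [-53.0, 6.3, 40.2]
width: 0.005
gripper_force: 32.7
```

```bash
python3 st.py; python3 cap.py 8|grep " b"
```

```text
26.125 [0.482  0.1851 0.1247] xdir 81.18 tilt [-0.005 -0.016 -1.   ] [-0.03  0.45 -0.58  1.91  0.3   0.89 -0.92] [-53.    6.3  40.2] 0.0047344349218593675 32.6927787065506
a hinge-rel mm [-46.5 -86.1  20.7]
b hinge-rel mm [-46.4   4.1  20.7]
top b []
scene b [(np.float64(0.11), 159, np.float64(-0.04), np.float64(0.001)), (np.float64(0.118), 24, np.float64(-0.049), np.float64(-0.001)), (np.float64(0.126), 28, np.float64(-0.058), np.float64(-0.034)), (np.float64(0.134), 49, np.float64(-0.059), np.float64(-0.028)), (np.float64(0.142), 52, np.float64(-0.06), np.float64(-0.028)), (np.float64(0.15), 51, np.float64(-0.06), np.float64(-0.027)), (np.float64(0.158), 10, np.float64(-0.058), np.float64(-0.031))]
```

It pushed hard, but the flat fingertip over the lip blocks the rotation. I'll follow the arc instead, up and back.

apply_moves --pt "0 0 0 0.08 0" --pt "0 0 0 0.08 0" --pt "0 0.05 -0.008 0.08 0" --pt "0 0.08 -0.013 0.06 0"

```text
clock: 26.72
position: [0.501, 0.1815, 0.1434]
ee_rot: [2.39, 2.038, 0.002]
force: [-0.1, 0.3, 0.3]
width: 0.003
gripper_force: 0.3
```

```bash
python3 st.py; python3 cap.py 9|grep " b"
```

```text
26.725 [0.501  0.1815 0.1434] xdir 80.9 tilt [ 0.     0.001 -1.   ] [-0.02  0.44 -0.57  1.87  0.3   0.92 -0.89] [-0.1  0.3  0.3] 0.0026768746001899317 0.268310378305614
a hinge-rel mm [-27.2 -86.6  39.4]
b hinge-rel mm [-27.1   3.5  39.4]
top b []
scene b [(np.float64(0.11), 31, np.float64(-0.025), np.float64(0.008)), (np.float64(0.118), 83, np.float64(-0.035), np.float64(0.005)), (np.float64(0.126), 85, np.float64(-0.034), np.float64(-0.009)), (np.float64(0.134), 23, np.float64(-0.029), np.float64(-0.012)), (np.float64(0.142), 23, np.float64(-0.036), np.float64(-0.014)), (np.float64(0.15), 49, np.float64(-0.042), np.float64(-0.009)), (np.float64(0.158), 18, np.float64(-0.043), np.float64(-0.009))]
```

Cap b is open to about 0.65 rad. I'll pull back, go lower and push its underside back.

apply_moves --pt "0 -0.2 0.032 0.05 0" --pt "0 -0.38 0.062 0 0" --pt "0 0 0 -0.5 0" --pt "0 0 0 0 0" --pt "0 0.16 -0.026 0.02 0" --pt "0 0.16 -0.026 0.02 0" --pt "0 0.1 -0.016 0.04 0" --pt "0 0.1 -0.016 0.04 0" --pt "0 0.1 -0.016 0.04 0"

```text
clock: 27.95
position: [0.4883, 0.1843, 0.1263]
ee_rot: [-2.374, -2.039, 0.031]
force: [-67.4, 1.7, 67.5]
width: 0.0
gripper_force: 47.6
```

```bash
python3 st.py; python3 cap.py 10|grep " b"
```

```text
27.95 [0.4883 0.1843 0.1263] xdir 81.3 tilt [-0.007 -0.022 -1.   ] [-0.03  0.46 -0.58  1.89  0.3   0.9  -0.9 ] [-67.4   1.7  67.5] 0.00011600437333483047 47.63840563595295
a hinge-rel mm [-40.2 -86.   22.3]
b hinge-rel mm [-40.1   4.2  22.3]
top b []
scene b [(np.float64(0.11), 13, np.float64(-0.011), np.float64(0.008)), (np.float64(0.118), 29, np.float64(-0.042), np.float64(0.005)), (np.float64(0.126), 63, np.float64(-0.046), np.float64(0.001)), (np.float64(0.134), 84, np.float64(-0.055), np.float64(-0.003)), (np.float64(0.142), 105, np.float64(-0.055), np.float64(0.003)), (np.float64(0.15), 77, np.float64(-0.056), np.float64(-0.003)), (np.float64(0.158), 11, np.float64(-0.055), np.float64(-0.023))]
```

apply_moves --pt "0 0 0 0.1 0" --pt "0 0.03 -0.005 0.1 0" --pt "0 0.06 -0.01 0.08 0" --pt "0 0.08 -0.013 0.06 0"

```text
clock: 28.55
position: [0.5138, 0.1794, 0.1463]
ee_rot: [2.391, 2.037, 0.001]
force: [-1.0, 0.3, -0.3]
width: 0.005
gripper_force: 0.2
```

```bash
python3 st.py; python3 cap.py 11|grep " b"
```

```text
28.55 [0.5138 0.1794 0.1463] xdir 80.87 tilt [ 0.001  0.001 -1.   ] [-0.01  0.45 -0.57  1.84  0.3   0.94 -0.88] [-1.   0.3 -0.3] 0.005152982482758053 0.19956443924456835
a hinge-rel mm [-14.2 -86.7  42.3]
b hinge-rel mm [-14.1   3.5  42.3]
top b []
scene b [(np.float64(0.11), 40, np.float64(-0.003), np.float64(0.013)), (np.float64(0.118), 48, np.float64(-0.003), np.float64(0.011)), (np.float64(0.126), 38, np.float64(-0.004), np.float64(0.011)), (np.float64(0.134), 57, np.float64(-0.005), np.float64(0.025)), (np.float64(0.142), 52, np.float64(-0.018), np.float64(0.024)), (np.float64(0.15), 36, np.float64(-0.026), np.float64(0.004)), (np.float64(0.158), 18, np.float64(-0.029), np.float64(0.004))]
```

Now at about 1.5 rad. I'll lower a little and push past upright.

apply_moves --pt "0 -0.15 0.024 0 0" --pt "0 0 0 -0.25 0" --pt "0 0 0 0 0" --pt "0 0.12 -0.02 0 0" --pt "0 0.1 -0.016 0 0" --pt "0 0.1 -0.016 0 0" --pt "0 0.08 -0.013 0 0" --pt "0 0 0 0 0"

```text
clock: 29.65
position: [0.5283, 0.177, 0.1308]
ee_rot: [2.391, 2.038, 0.001]
force: [0.8, 0.6, -0.4]
width: 0.007
gripper_force: 0.0
```

apply_moves --pt "0 -0.3 0.048 0 0" --pt "0 -0.5 0.08 0.2 0" --pt "0 -0.3 0.04 0.8 0" --pt "0 0 -0.5 0.8 0" --pt "0 0 -0.8 0 0" --pt "0 0 -0.8 0 0" --pt "0 0 -0.8 0 0" --pt "0 0 0 0 0"

```text
clock: 30.65
position: [0.4615, 0.0091, 0.2387]
ee_rot: [2.396, 2.03, -0.002]
force: [-0.5, 0.4, 0.0]
width: 0.003
gripper_force: 0.0
```

```bash
python3 st.py; python3 cap.py 12; python3 fit.py | grep "a "; python3 -c "
import cv2;i=cv2.imread('pics/scene_12.png');cv2.imwrite('pics/sc12.png',cv2.resize(i[130:300,180:350],(600,600),interpolation=2))"
```

```text
30.65 [0.4615 0.0091 0.2387] xdir 80.55 tilt [-0.002  0.    -1.   ] [ 0.34  0.21 -0.56  1.9   0.13  1.07 -0.43] [-0.5  0.4  0. ] 0.00250031952601898 0.0
a hinge-rel mm [ -38.5 -263.1  134.7]
b hinge-rel mm [ -38.5 -172.9  134.7]
top a [(np.float64(0.11), 135, np.float64(-0.049), np.float64(0.002)), (np.float64(0.118), 380, np.float64(-0.052), np.float64(0.009)), (np.float64(0.126), 31, np.float64(-0.04), np.float64(-0.031)), (np.float64(0.134), 7, np.float64(-0.039), np.float64(-0.032))]
top b [(np.float64(0.11), 69, np.float64(-0.04), np.float64(0.012)), (np.float64(0.118), 50, np.float64(0.004), np.float64(0.042)), (np.float64(0.126), 89, np.float64(0.008), np.float64(0.04)), (np.float64(0.134), 89, np.float64(0.012), np.float64(0.03)), (np.float64(0.142), 4, np.float64(0.016), np.float64(0.02))]
scene a [(np.float64(0.11), 382, np.float64(-0.051), np.float64(0.01)), (np.float64(0.118), 187, np.float64(-0.05), np.float64(0.011)), (np.float64(0.126), 47, np.float64(-0.039), np.float64(-0.028))]
scene b [(np.float64(0.11), 82, np.float64(0.003), np.float64(0.022)), (np.float64(0.118), 99, np.float64(0.008), np.float64(0.044)), (np.float64(0.126), 89, np.float64(0.012), np.float64(0.04)), (np.float64(0.134), 46, np.float64(0.015), np.float64(0.032))]
top a cap [0.5215 0.266 ] [0.0524 0.0535] 360 0.1191
scene a cap [0.5215 0.2659] [0.0524 0.0535] 350 0.1172
scene a ledge [0.5238 0.264 ] [0.0619 0.0687] 70 0.0939
```

View pics/sc12.png

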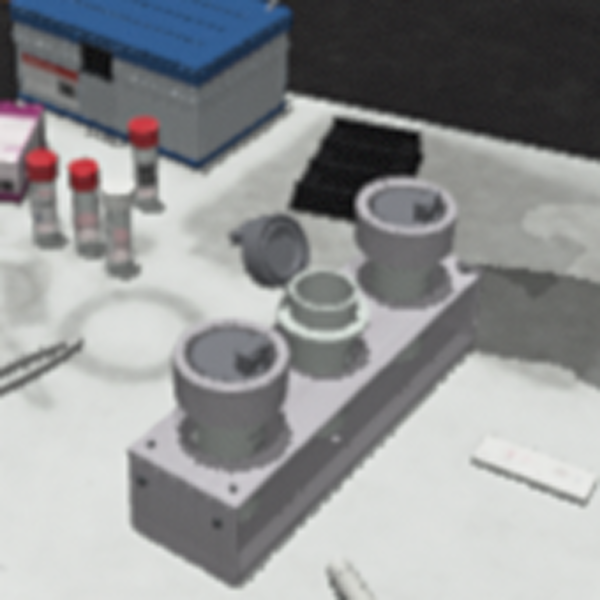

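The collar sits level round shut cap a (px 230,380) and cap b stands well past upright (275,250). The vials and cassette are undisturbed and the arm is clear.

```bash
python3 -c "
from cell import arm; print(arm.sign_off())"
```

```text
the job is handed in; nothing more can be done
None
```

I handed the job in at about 31 s: the last camera check showed cap a shut with the collar level and centred on its ledge, cap b open to about 2 rad, and tube c, the vials and the cassette apparently undisturbed; sign-off returned no verdict.

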